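# Lean the target panel on the angle plate and chock its foot

### The job

Take the flat target panel out of its sloping rack and lean it, pale face outwards, squarely against the middle of the angle plate's upright face, its lower edge on the base board and its back on the plate's top edge, at about 30 degrees from upright. Set the heavy stop bar flat on the board, close against the middle of the panel's foot and along it, so that the panel cannot slide out. Do not disturb the blower, the tape roll or the eyepiece.

Things in the scene. Friction and masses are not known exactly. Their poses are not given: they have to be found in the camera images.
- panel_mid (a point): Centre of the loose target panel: a rigid aluminium board 180 mm long (its z axis, up when it stands), 110 mm wide (y) and 10 mm thick (x), about 0.3 kg, with a pale matt face on the -x side. At the start it stands in the rack, leaning back 35 degrees from vertical; its top 65 mm or so stands clear above the rack's back sheet, so it can be pinched across its thickness there.
- panel: The same panel; its origin is also at its centre, axes as for panel_mid.
- panel_toe (a point): Middle of the panel's lower edge on the pale face (90 mm below the centre along z, 5 mm towards -x).
- rack: Fixed sheet-aluminium rack on the bare bench, with a base 120 mm (x) by 112 mm (y); origin at the middle of its underside. The panel leans towards rack +x on a sheet 115 mm long up the slope, 5 mm thick, and stands on a ledge 14 mm above the rack's underside with a 9 mm high lip before it: it must be drawn up along its own slope (at least 12 mm) to come free.
- angle_plate: Fixed dark steel angle plate, 120 mm wide (y), 90 mm high, screwed to a flat 8 mm thick aluminium base board whose top is level at z = 0.008. Origin on the board's top in the middle of the foot of the plate's upright face, which looks along its -x; the upright is 14 mm thick and its foot and webs reach 90 mm behind (+x). Before the face the board reaches 130 mm (-x) and is 140 mm wide (y): panel and stop bar go on it.
- plate_top_edge (a point): Middle of the top edge of the angle plate's upright face, 90 mm above the base board.
- stop_mid (a point): Point on the axis of the loose steel stop bar, 30 mm above its underside: base 50 mm deep (x) by 110 mm long (y) by 22 mm high, with an upright grip rib 12 mm thick (x), 70 mm long (y), from 22 to 61 mm above the underside; about 0.6 kg. Both long sides are alike.
- stop_bar: The stop bar; origin at the middle of its underside.
- blower: Bystander: black rubber dust blower lying on the bench, 45 x 100 x 45 mm; origin under its middle.
- tape: Bystander: tape roll lying flat, 70 mm across, 19 mm high.
- eyepiece: Bystander: black microscope eyepiece standing on end, 39 mm across, 49 mm high.

How it is judged (in metres and radians):
At the end, for the whole second after the job is handed in: Panel on its lower edge, face out, leaning back 22-40 deg on the angle plate, within 30 mm of its middle and 0.2 rad of square. Stop bar flat on the base board, long side within 6 mm of the middle of the panel's lower front edge, parallel within 0.15 rad, centred within 30 mm. Both at rest (angle between panel_mid's own x axis and vertical between 1.95477 and 2.26893 rad and y of panel_mid in the frame of angle_plate between -0.03 and 0.03 m and x of panel_mid in the frame of angle_plate between -0.06 and 0.03 m and angle between the y axis of panel_mid and the y axis of angle_plate, either way round below 0.2 rad and height (world z) of panel_toe below 0.02 m and height (world z) of panel_mid above 0.068 m and contact force between panel and angle_plate above 0.1 N and (x of panel_toe in the frame of stop_mid between -0.031 and -0.022 m or x of panel_toe in the frame of stop_mid between 0.022 and 0.031 m) and y of panel_toe in the frame of stop_mid between -0.03 and 0.03 m and angle between the y axis of stop_mid and the y axis of panel_mid, either way round below 0.15 rad and angle between stop_mid's own z axis and vertical below 0.06 rad and height (world z) of stop_mid below 0.042 m and linear speed of each of panel, stop_bar below 0.01 m/s); the robot touches nothing.
It fails at once if a bystander (blower, tape roll, eyepiece) is shifted by more than 20 mm (distance of any of blower, tape, eyepiece from where it was at the start of the episode above 0.02 m).
It also fails if it takes over 61 s, if anything falls off the work surface, if the arm or the gripper's body presses on something with over 40 N, if the wrist force passes 120 N, or if a joint passes its speed limit or range.

### The arm

A 6-joint arm with a two-finger parallel gripper is mounted at the origin on a cart in front of the work surface, level with it; the furniture and walls round the work are solid. World frame = base frame: x ahead of the robot, y to its left, z up, the work surface at z = 0. Lengths are in m, angles in degrees, forces in N, time in s.
With the tool pointing down it reaches from about 0.275 to 0.725 m from the base axis. Payload 15.9 kg.
Tool frame: the origin (TCP) lies at the centre of the arm's flange, where the gripper is bolted on; the fingertips stand 173 mm ahead of it and the grasp point (between the pads) lies 155 mm ahead of it; x points along the fingers, z is the direction in which the jaws open and shut, and the axes are right-handed (so a half turn about x gives the same grasp; the last joint's range is limited). The gripper opens to 85 mm and grips with 20 to 120 N. Pads are 22 mm wide; open, the fingers measure 114 mm over their backs; the gripper's body (76 mm by 85 mm) begins 54 mm behind the grasp point. The pads swing forward as they close: fully open they stand 13 mm farther back than shut.
Start: joints at [68.755, 12.198, -1.971, 75.831, 0, 90], TCP at [0.181, 0.466, 0.405] pointing down, gripper open.
Joint ranges: [-170.91, 170.91], [-42.67, 98.43], [-65.05, 77.54], [-120.47, 116.71], [-90, 82.35], [-180, 180]. Speed limits (degrees/s): [108.29, 108.29, 136.94, 147.25, 180, 180].

### API

Orientations are given as [roll, pitch, yaw] about the fixed x, y, z axes, in that order (R = Rz(yaw) Ry(pitch) Rx(roll)).
In Python, from bench import bot gives the robot as it stands.
- The arm moves only by the tool apply_moves, never from a script. Its argument "motion" is a list of rows, each an object of numbers: "x", "y", "z": the shift along the tool's x, y, z in mm; "ax", "ay", "az": the turn, a rotation vector about the tool's x, y, z in rad. A call has 1 to 20 rows; each row is the pose to reach, as a shift and turn from the pose measured when the call began, along the tool's axes at that moment; what a row does not reach only later rows make up. A row lasts 1/10 s, in which the tool goes at most 50 mm and 8.59 degrees, less where a joint would pass 70% of its speed; a pose out of reach is approached as far as the arm can. A call with a gripper value outside its range is refused whole. "claw" is the finger opening in mm, from 0 to 85.4, set as the call begins (left out, the last holds). The fingers move at their own pace and stop on an object; "newtons" is the grip in N (left out, the last holds). Time passes only in rows, so rows that repeat a pose let the fingers close. It gives the time, the measured TCP pose, the force and the opening at its end, in the units of the state.
- bot.get_state(): the state, without advancing time (a new reading comes with each control period).
- bot.capture(name): name is "scene" or "top" or "wrist"; returns a dict with "image" (400x640x3 uint8, red, green, blue), "mtx" (3x3 intrinsics, pixels), "dist" ([k1, k2, p1, p2, k3] as OpenCV has them; the pictures are not rectified), "rvec" (rotation vector, rad) and "tvec" (3), from world to camera coordinates, as OpenCV has them; the wrist camera has in their place "tool_from_camera" (4x4, takes a point from camera to tool coordinates, whose origin is the TCP and whose axes are the tool frame's). Camera axes: x right, y down, z forward; pixel columns grow to the right and rows downward; lengths in m; the calibration is good to about 2 mm. A picture is of the moment at which its call begins: read the wrist's pose just before it. There is no depth.
- bot.sign_off(): hands the job in, once; it reports no verdict.
Trained networks look in the newest picture that a camera, given by its name, has taken for a name from the list of things; names that differ only in an ending like _2 or _b are one class to them, and where a whole thing is asked for, a point or a joint stands for the part that bears it (a point fixed in the world has none). Each returns a list of dicts, best first, with "p" (0 to 1); they miss things now and then, are a little off and sometimes report something else, mostly with a low value. They report only what shows in the picture. A call takes as long as a camera call.
- bot.search_frame(camera, target): "rect" ([centre column, centre row, width, height] as shares, 0 to 1, of the picture: columns of its width, rows of its height, round what is visible of it).
- bot.regions_of(camera, target): "region" (400x640 bool, what is visible of it) and "rect" ([centre column, centre row, width, height] as shares, 0 to 1, of the picture: columns of its width, rows of its height, round what is visible of it).
The state is a dict: "clock": time; "joints": joint angles; "dq": joint speeds; "joint_torque": joint torques, N m; "ee_pos": TCP position; "tcp_rot": TCP orientation; "force": force on the tool from outside, world axes, zero at the start; "wrist_torque": the same for the moment, N m; "opening": finger opening in m.
Only numpy, scipy, OpenCV 4.12 (cv2) and the standard library are available. Lean on these libraries where they do the work, as an engineer would, in place of code of your own. Each camera call takes 0.05 s, during which the arm holds its last target. There are 200 camera calls.

## Working session

There is one attempt and no reset: what is moved stays moved. The work goes in short steps, Python scripts to look and compute and a tool call to move; the robot and the scene stay as the last step left them, time stands still between calls to the robot, and variables do not carry over. Pictures are saved under pics/ and viewed, about 8 in all and at most 12, crops included, and the job is handed in when it is done.

Besides the shell and the picture viewer there is one more tool, called after "Call:" as name(argument=value, ...), one argument or row to a line, values as JSON. apply_moves: Moves the arm, as the interface text tells. Its arguments: {"type":"object","properties":{"motion":{"type":"array","items":{"type":"object","properties":{"x":{"type":"number"},"y":{"type":"number"},"z":{"type":"number"},"ax":{"type":"number"},"ay":{"type":"number"},"az":{"type":"number"}}}},"claw":{"type":"number"},"newtons":{"type":"number"}},"required":["motion"]}

```bash
ls; mkdir -p pics
python3 - <<'E'
from bench import bot
import cv2,pickle
print(bot.get_state())
for n in ("scene","top"):
    c=bot.capture(n); cv2.imwrite(f"pics/{n}0.png",c["image"][:,:,::-1])
    pickle.dump(c,open(n+"0.pkl","wb"))
    print(n,c["mtx"].round(1).tolist(),c["dist"],c["rvec"],c["tvec"])
    d={}
    for t in ("panel","rack","angle_plate","stop_bar","blower","tape","eyepiece"):
        r=bot.regions_of(n,t); d[t]=r
        print(t,[(round(q["p"],2),[round(float(v),3) for v in q["rect"]]) for q in r[:2]])
    pickle.dump(d,open(n+"0r.pkl","wb"))
E
```

```text
pics
{'clock': 0.0, 'joints': array([ 6.87534528e+01,  1.22231728e+01, -2.00740715e+00,  7.58315512e+01,
        7.14031150e-04,  9.00009628e+01]), 'dq': array([-0.00072076,  0.04062199,  0.01374244, -0.01688847, -0.03151248,
       -0.04569054]), 'joint_torque': array([-2.63035821e-03, -6.86150265e+01,  4.87119699e+01,  1.75784627e-02,
       -2.49675231e-04,  2.72040694e-05]), 'ee_pos': array([0.18113617, 0.4658789 , 0.40423605]), 'tcp_rot': array([ 179.34252986,   89.93786481, -111.90498053]), 'force': array([ 0.22733574, -0.30660725,  0.59343993]), 'wrist_torque': array([ 0.00960588,  0.02275946, -0.03360085]), 'opening': 0.08552226285607069}
scene [[520.8, 0.0, 323.4], [0.0, 520.8, 194.5], [0.0, 0.0, 1.0]] [-0.01791587  0.          0.          0.          0.        ] [ 2.27527763 -0.84381664  0.3272289 ] [-0.47415029  0.18864279  0.82236534]
panel [(0.82, [0.486, 0.315, 0.118, 0.111])]
rack [(0.85, [0.482, 0.39, 0.111, 0.167])]
angle_plate []
stop_bar [(0.93, [0.368, 0.413, 0.09, 0.115])]
blower [(0.56, [0.48, 0.387, 0.111, 0.155]), (0.4, [0.37, 0.418, 0.09, 0.114])]
tape [(0.77, [0.401, 0.554, 0.068, 0.097])]
eyepiece [(0.68, [0.584, 0.435, 0.024, 0.081])]
top [[379.2, 0.0, 327.0], [0.0, 379.2, 205.7], [0.0, 0.0, 1.0]] [-0.0590637  0.         0.         0.         0.       ] [ 2.1341536  -2.12290787  0.21856078] [-0.18265544  0.50065269  0.8191403 ]
panel [(0.76, [0.408, 0.437, 0.081, 0.131])]
rack [(0.57, [0.403, 0.46, 0.101, 0.15]), (0.49, [0.408, 0.441, 0.075, 0.119])]
angle_plate [(0.92, [0.623, 0.497, 0.156, 0.195])]
stop_bar [(0.97, [0.366, 0.59, 0.084, 0.08])]
blower []
tape [(0.67, [0.451, 0.641, 0.042, 0.079])]
eyepiece [(0.72, [0.497, 0.401, 0.021, 0.043])]
```

View pics/scene0.png

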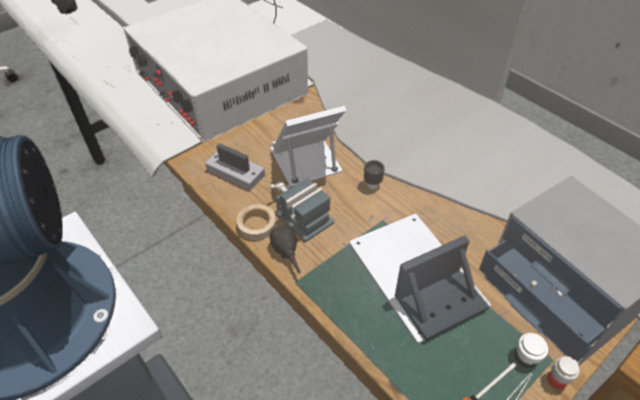

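```bash
python3 -c "
import cv2
i=cv2.imread('pics/top0.png')[110:310,190:470]
cv2.imwrite('pics/top0c.png',cv2.resize(i,None,fx=2.85,fy=2.85,interpolation=cv2.INTER_CUBIC))"
```

```text
(no output)
```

View pics/top0c.png

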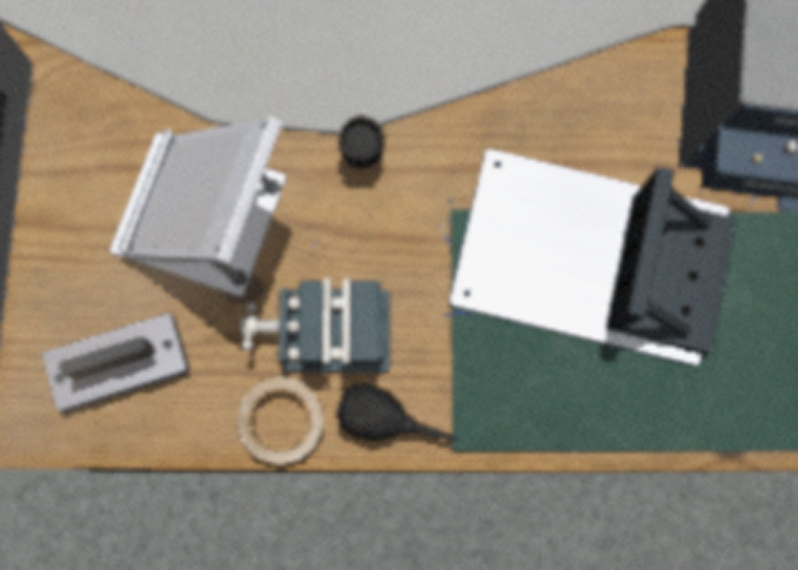

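The scene picture shows the panel in its rack at about (310,140), the stop bar at (235,165), the board with the angle plate at (430,290), and a fixed vise at (305,210) between the bystanders. In the top crop, the board corners are at (487,150), (452,302), (700,363) and (728,208). The stop bar is at (115,362), and the panel top edge runs from (272,120) to (225,262).

```bash
cat > h.py <<'E'
import numpy as np,cv2,pickle
from scipy.spatial.transform import Rotation as R
from scipy.optimize import least_squares
def ext(c,tcp=None):
    """world->cam R,t"""
    if "rvec" in c: return R.from_rotvec(np.ravel(c["rvec"])).as_matrix(),np.ravel(c["tvec"])
    T=tcp@np.array(c["tool_from_camera"]); T=np.linalg.inv(T); return T[:3,:3],T[:3,3]
def tcp(s):
    T=np.eye(4); T[:3,:3]=R.from_euler("xyz",s["tcp_rot"],degrees=True).as_matrix(); T[:3,3]=s["ee_pos"]; return T
def back(c,uv,z,T=None):
    Rm,t=ext(c,T); n=cv2.undistortPoints(np.array(uv,float).reshape(-1,1,2),c["mtx"],c["dist"]).reshape(-1,2)
    d=np.c_[n,np.ones(len(n))]@Rm; o=-Rm.T@t
    return o+d*((z-o[2])/d[:,2])[:,None]
def proj(c,P,T=None):
    Rm,t=ext(c,T); return cv2.projectPoints(np.array(P,float).reshape(-1,1,3),cv2.Rodrigues(Rm)[0],t,c["mtx"],np.array(c["dist"],float))[0].reshape(-1,2)
def pose(x,y,yaw,z=0,lean=0):
    """object frame with yaw then lean-back (top towards +x)"""
    T=np.eye(4); T[:3,:3]=R.from_euler("ZY",[yaw,lean],degrees=True).as_matrix(); T[:3,3]=x,y,z; return T
def ap(T,P): return np.array(P,float)@T[:3,:3].T+T[:3,3]
E
python3 - <<'E'
from h import *
c=pickle.load(open("top0.pkl","rb"))
f=lambda a:[(u/2.85+190-.3,v/2.85+110-.3) for u,v in a]
b=back(c,f([(487,150),(452,302),(700,363),(728,208)]),.008); print("board",b.round(4).tolist(), [np.linalg.norm(b[i]-b[i-1]).round(4) for i in range(4)])
p=back(c,f([(44,354),(62,411),(188,371),(172,314)]),.022); print("bar",p.round(4).tolist(),p.mean(0),[np.linalg.norm(p[i]-p[i-1]).round(4) for i in range(4)])
ptop=back(c,f([(272,120),(225,262)]),.014+.18*np.cos(np.radians(35))+.003); print("paneltop",ptop.round(4).tolist(),np.linalg.norm(ptop[0]-ptop[1]))
lip=back(c,f([(163,133),(115,252)]),.02);print("lip",lip.round(4).tolist(),np.linalg.norm(lip[0]-lip[1]))
for a,z in (((282,420),.01),((361,142),.03),((375,412),.02),((330,325),.05)): print(back(c,f([a]),z))
r=pickle.load(open("top0r.pkl","rb"))
E
```

```text
board [[0.6186, -0.2628, 0.008], [0.4855, -0.2316, 0.008], [0.435, -0.4392, 0.008], [0.5689, -0.4704, 0.008]] [np.float64(0.2135), np.float64(0.1367), np.float64(0.2137), np.float64(0.1375)]
bar [[0.4378, 0.1036, 0.022], [0.3915, 0.0861, 0.022], [0.4248, -0.0151, 0.022], [0.4717, -0.0001, 0.022]] [0.43146176 0.04365466 0.022     ] [np.float64(0.1091), np.float64(0.0495), np.float64(0.1065), np.float64(0.0492)]
paneltop [[0.5905, -0.0926, 0.1644], [0.4868, -0.0626, 0.1644]] 0.10796443040652913
lip [[0.6278, 0.0147, 0.02], [0.5239, 0.0501, 0.02]] 0.10979502391473972
[[ 0.38634709 -0.09146928  0.01      ]]
[[ 0.61776945 -0.15430054  0.03      ]]
[[ 0.39267959 -0.1675862   0.02      ]]
[[ 0.45942784 -0.13137297  0.05      ]]
```

```bash
cat >> h.py <<'E'
def down(x,y,z,jaw):
    """tool pointing down, jaw axis (tool z) at heading jaw deg; x,y,z = TCP"""
    j=np.radians(jaw); X=np.array([0,0,-1.]); Z=np.array([np.cos(j),np.sin(j),0]); T=np.eye(4)
    T[:3,:3]=np.c_[X,np.cross(Z,X),Z]; T[:3,3]=x,y,z; return T
def delta(T0,T1):
    D=np.linalg.inv(T0)@T1; v=R.from_matrix(D[:3,:3]).as_rotvec()
    print("x,y,z",(D[:3,3]*1000).round(1),"a",v.round(3),"rows",round(max(np.linalg.norm(D[:3,3])/.05,np.degrees(np.linalg.norm(v))/8.59),1))
E
python3 - <<'E'
from h import *; from bench import bot
c=pickle.load(open("scene0.pkl","rb"))
print(back(c,[(199,131),(312,82)],0), back(c,[(199,131)],.0))
for h in (.1,.14,.18,.22): print(h,proj(c,[*(back(c,[(199,131)],0)+[0,0,h])]))
s=bot.get_state(); T=tcp(s); print(T.round(3))
for j in (18.2,-161.8): delta(T,down(.43,.044,.38,j))
E
```

```text
[[0.44382783 0.19985338 0.        ]
 [0.7423483  0.17787023 0.        ]] [[0.44382783 0.19985338 0.        ]]
0.1 [[190.28052226  93.01983161]]
0.14 [[186.45032781  76.30550758]]
0.18 [[182.39981696  58.60908864]]
0.22 [[178.11004555  39.84400129]]
[[-0.    -0.932  0.362  0.181]
 [ 0.     0.362  0.932  0.466]
 [-1.     0.    -0.     0.405]
 [ 0.     0.     0.     1.   ]]
x,y,z [  24.7 -384.8 -303.2] a [ 0.882 -0.    -0.   ] rows 9.8
x,y,z [  24.7 -384.8 -303.2] a [-2.259  0.    -0.   ] rows 15.1
```

Call:
apply_moves(
  motion=[
    {"x":0,"y":-385,"z":-303,"ax":0.882},
    {"x":25,"y":-385,"z":-303,"ax":0.882},
    {"x":25,"y":-385,"z":-303,"ax":0.882},
    {"x":25,"y":-385,"z":-303,"ax":0.882},
    {"x":25,"y":-385,"z":-303,"ax":0.882},
    {"x":25,"y":-385,"z":-303,"ax":0.882},
    {"x":25,"y":-385,"z":-303,"ax":0.882},
    {"x":25,"y":-385,"z":-303,"ax":0.882},
    {"x":25,"y":-385,"z":-303,"ax":0.882},
    {"x":25,"y":-385,"z":-303,"ax":0.882},
    {"x":25,"y":-385,"z":-303,"ax":0.882},
    {"x":25,"y":-385,"z":-303,"ax":0.882},
    {"x":25,"y":-385,"z":-303,"ax":0.882},
    {"x":25,"y":-385,"z":-303,"ax":0.882},
  ],
)

```text
invalid input at $.motion[0]: expected keys x, y, z, ax, ay, az
```

```bash
cat > w.py <<'E'
import sys
from h import *; from bench import bot
def wrist(tag):
    s=bot.get_state(); c=bot.capture("wrist"); c["T"]=tcp(s); pickle.dump(c,open(tag+".pkl","wb")); cv2.imwrite(f"pics/{tag}.png",c["image"][:,:,::-1]); return s,c
if __name__=="__main__":
    s,c=wrist(sys.argv[1]); print(s["clock"],s["joints"].round(1),s["ee_pos"],s["tcp_rot"],s["dq"].round(2)); print(np.array(c["tool_from_camera"]).round(3).tolist(),c["mtx"].round(1).tolist(),c["dist"])
E
python3 w.py w1
```

```text
0.8 [68.8 12.2 -2.  75.8  0.  90. ] [0.18117626 0.46601459 0.40469988] [ 95.39823863  89.99811691 164.15035091] [ 0.01 -0.04  0.05 -0.    0.03 -0.02]
[[-0.0, -0.297, 0.955, 0.032], [0.0, -0.955, -0.297, 0.075], [1.0, 0.0, 0.0, -0.0], [0.0, 0.0, 0.0, 1.0]] [[354.5, 0.0, 322.2], [0.0, 354.5, 203.8], [0.0, 0.0, 1.0]] [-0.03313018  0.          0.          0.          0.        ]
```

View pics/w1.png

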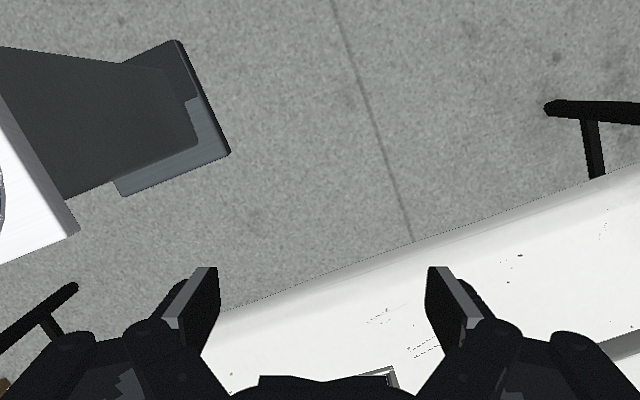

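The move was refused because every key is required, so the arm has not moved and this picture shows only the floor. I'll resend it with all the keys.

Call:
apply_moves(
  motion=[
    {"x":0,"y":-385,"z":-303,"ax":0.882,"ay":0,"az":0},
    {"x":0,"y":-385,"z":-303,"ax":0.882,"ay":0,"az":0},
    {"x":25,"y":-385,"z":-303,"ax":0.882,"ay":0,"az":0},
    {"x":25,"y":-385,"z":-303,"ax":0.882,"ay":0,"az":0},
    {"x":25,"y":-385,"z":-303,"ax":0.882,"ay":0,"az":0},
    {"x":25,"y":-385,"z":-303,"ax":0.882,"ay":0,"az":0},
    {"x":25,"y":-385,"z":-303,"ax":0.882,"ay":0,"az":0},
    {"x":25,"y":-385,"z":-303,"ax":0.882,"ay":0,"az":0},
    {"x":25,"y":-385,"z":-303,"ax":0.882,"ay":0,"az":0},
    {"x":25,"y":-385,"z":-303,"ax":0.882,"ay":0,"az":0},
    {"x":25,"y":-385,"z":-303,"ax":0.882,"ay":0,"az":0},
    {"x":25,"y":-385,"z":-303,"ax":0.882,"ay":0,"az":0},
    {"x":25,"y":-385,"z":-303,"ax":0.882,"ay":0,"az":0},
    {"x":25,"y":-385,"z":-303,"ax":0.882,"ay":0,"az":0},
  ],
)

```text
clock: 2.25
ee_pos: [0.4298, 0.045, 0.3799]
tcp_rot: [14.3, 90.0, 32.6]
force: [-1.1, -0.1, -0.7]
opening: 0.0852
```

```bash
python3 w.py w2
```

```text
2.25 [  6.    4.6 -14.5  70.9   0.   77.7] [0.42981937 0.04503432 0.37988522] [14.32658825 89.98537861 32.64441563] [-0.03 -0.05 -0.02 -0.02 -0.14 -0.21]
[[-0.0, -0.296, 0.955, 0.032], [0.0, -0.955, -0.296, 0.075], [1.0, 0.0, 0.0, 0.001], [0.0, 0.0, 0.0, 1.0]] [[354.5, 0.0, 322.2], [0.0, 354.5, 203.8], [0.0, 0.0, 1.0]] [-0.03313018  0.          0.          0.          0.        ]
```

View pics/w2.png

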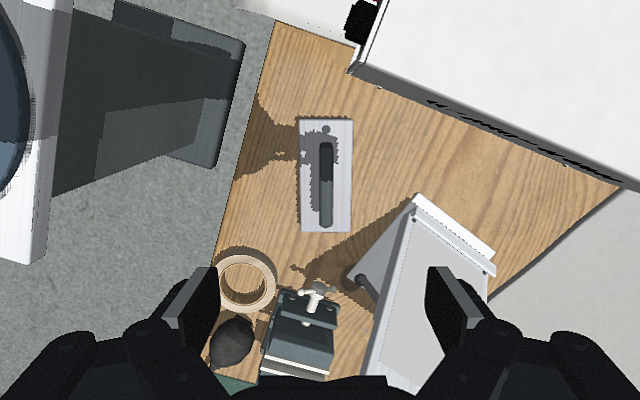

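The wrist view shows the stop bar nearly in line with the tool, with base corners at (299,117), (351,118), (352,232) and (302,233). The rack and panel are at lower right, and the tape is at (246,280).

Run:
```python
from h import *; from bench import bot
c=pickle.load(open("w2.pkl","rb"));T=c["T"]
def chk(b):
    print(b.mean(0).round(4)); d=(b[3]-b[0]+b[2]-b[1]); e=(b[1]-b[0]+b[2]-b[3]); print("long",np.degrees(np.arctan2(d[1],d[0])),np.linalg.norm(d)/2,"short",np.degrees(np.arctan2(e[1],e[0])),np.linalg.norm(e)/2)
chk(back(c,[(299,117),(351,118),(352.5,232),(302,233)],.022,T))
r=back(c,[(326,142),(326,227)],.061,T); print("rib ends",r.round(4))
for q in bot.regions_of("wrist","stop_bar")[:1]:
    m=q["region"].astype(np.uint8); cs=max(cv2.findContours(m,0,1)[0],key=cv2.contourArea); box=cv2.boxPoints(cv2.minAreaRect(cs)); print(q["p"],box.round(1).tolist())
```

```text
[0.4343 0.0461 0.022 ]
long -70.40129024075141 0.11071297308632387 short 18.431103118590975 0.04824378563995213
rib ends [[0.4215 0.0825 0.061 ]
 [0.4447 0.0132 0.061 ]]
0.71 [[298.0, 118.0], [353.0, 118.0], [353.0, 231.0], [298.0, 231.0]]
```

Run:
```python
from h import *; from bench import bot
T=tcp(bot.get_state()); delta(T,down(.433,.0465,.201,18.4))
```

```text
x,y,z [178.9   0.5   3.4] a [-0.001  0.    -0.   ] rows 3.6
```

Call:
apply_moves(
  motion=[
    {"x":45,"y":0,"z":3,"ax":0,"ay":0,"az":0},
    {"x":90,"y":0,"z":3,"ax":0,"ay":0,"az":0},
    {"x":130,"y":0,"z":3,"ax":0,"ay":0,"az":0},
    {"x":160,"y":0,"z":3,"ax":0,"ay":0,"az":0},
    {"x":174,"y":0,"z":3,"ax":0,"ay":0,"az":0},
    {"x":179,"y":0,"z":3,"ax":0,"ay":0,"az":0},
    {"x":179,"y":0,"z":3,"ax":0,"ay":0,"az":0},
  ],
)

```text
clock: 3.05
ee_pos: [0.4327, 0.0463, 0.2009]
tcp_rot: [146.6, 90.0, 164.9]
force: [-1.1, 0.2, 0.3]
opening: 0.0855
```

Call:
apply_moves(
  motion=[
    {"x":0,"y":0,"z":0,"ax":0,"ay":0,"az":0},
    {"x":0,"y":0,"z":0,"ax":0,"ay":0,"az":0},
    {"x":0,"y":0,"z":0,"ax":0,"ay":0,"az":0},
    {"x":0,"y":0,"z":0,"ax":0,"ay":0,"az":0},
    {"x":0,"y":0,"z":0,"ax":0,"ay":0,"az":0},
    {"x":0,"y":0,"z":0,"ax":0,"ay":0,"az":0},
    {"x":0,"y":0,"z":0,"ax":0,"ay":0,"az":0},
    {"x":0,"y":0,"z":0,"ax":0,"ay":0,"az":0},
  ],
  claw=4,
  newtons=60,
)

```text
clock: 3.85
ee_pos: [0.4327, 0.0462, 0.2012]
tcp_rot: [20.9, 90.0, 39.3]
force: [-2.4, -0.2, 7.3]
opening: 0.0116
```

Run:
```python
from h import *; from bench import bot
T=tcp(bot.get_state()); delta(T,down(.5413,-.2919,.39,76.5))
```

```text
x,y,z [-188.8 -355.1   -3.4] a [-1.015  0.     0.   ] rows 8.0
```

Call:
apply_moves(
  motion=[
    {"x":-40,"y":0,"z":0,"ax":0,"ay":0,"az":0},
    {"x":-90,"y":0,"z":0,"ax":0,"ay":0,"az":0},
    {"x":-140,"y":0,"z":0,"ax":0,"ay":0,"az":0},
    {"x":-189,"y":-10,"z":0,"ax":-0.05,"ay":0,"az":0},
    {"x":-189,"y":-50,"z":0,"ax":-0.15,"ay":0,"az":0},
    {"x":-189,"y":-95,"z":-1,"ax":-0.28,"ay":0,"az":0},
    {"x":-189,"y":-140,"z":-1,"ax":-0.41,"ay":0,"az":0},
    {"x":-189,"y":-185,"z":-2,"ax":-0.54,"ay":0,"az":0},
    {"x":-189,"y":-230,"z":-2,"ax":-0.67,"ay":0,"az":0},
    {"x":-189,"y":-275,"z":-3,"ax":-0.8,"ay":0,"az":0},
    {"x":-189,"y":-315,"z":-3,"ax":-0.92,"ay":0,"az":0},
    {"x":-189,"y":-345,"z":-3,"ax":-1.0,"ay":0,"az":0},
    {"x":-189,"y":-355,"z":-3,"ax":-1.015,"ay":0,"az":0},
    {"x":-189,"y":-355,"z":-3,"ax":-1.015,"ay":0,"az":0},
  ],
)

```text
clock: 5.25
ee_pos: [0.5416, -0.2929, 0.3889]
tcp_rot: [75.1, 89.9, 151.5]
force: [-0.8, 0.7, -7.3]
opening: 0.0111
```

```bash
python3 w.py w3
```

```text
5.25 [-28.4  26.6  16.   79.5   0.  -14.8] [ 0.54158306 -0.2928748   0.38886622] [ 75.09813454  89.88489989 151.50473323] [ 1.86 -2.03 -2.24 -0.16  0.48  2.23]
[[-0.0, -0.297, 0.955, 0.032], [0.0, -0.955, -0.297, 0.075], [1.0, 0.0, 0.0, -0.0], [0.0, 0.0, 0.0, 1.0]] [[354.5, 0.0, 322.2], [0.0, 354.5, 203.8], [0.0, 0.0, 1.0]] [-0.03313018  0.          0.          0.          0.        ]
```

View pics/w3.png

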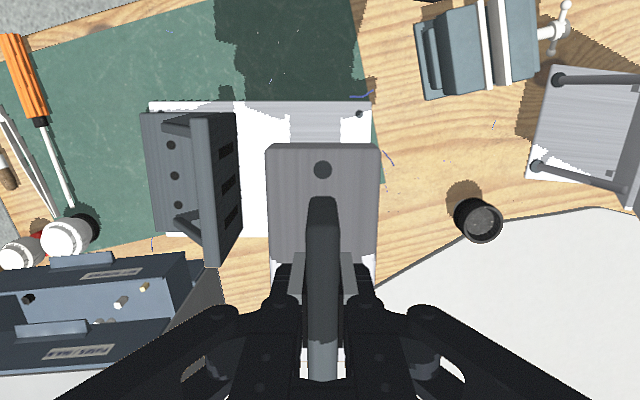

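The wrist view shows the bar held straight. The board's front edge runs from (372,101) to (377,283) and its near side edge from (149,102) to (372,101). The foot of the plate's face is at about u = 239 and its top edge at about u = 209 to 216.

Run:
```python
from h import *; from bench import bot
c=pickle.load(open("w3.pkl","rb"));T=c["T"]
P=pose(.5217,-.3736,-103.5,.008); I=np.linalg.inv(P)
f=lambda uv,z:print((ap(I,back(c,uv,z,T))*1000).round(1).tolist())
f([(372,101),(377,283),(149,102)],.008)   # expect x=-130,y=-70 ; -130
f([(238,113),(241,230)],.008); f([(209,117),(217,267)],.098)
print(proj(c,ap(P,[[0,-60,0],[0,60,0],[0,-60,90],[0,60,90],[-130,-70,0],[-130,70,0]] @ np.eye(3)*.001),T).round(0).tolist())
t=pickle.load(open("top0.pkl","rb")); q=proj(t,ap(P,np.array([[0,-60,90],[0,60,90],[14,-60,90],[14,60,90],[0,-60,0],[0,60,0]])*.001)); print(((q-[190,110]+.3)*2.85).round(0).tolist())
Tg=down(.5413,-.2919,.39,76.5)
delta(tcp(bot.get_state()),Tg)
```

```text
[[-130.6, -68.7, 0.0], [-143.9, 125.3, 0.0], [82.1, -68.8, 0.0]]
[[-2.7, -57.9, 0.0], [2.6, 62.1, 0.0]]
[[-2.4, -59.5, 90.0], [2.3, 59.1, 90.0]]
[[235.0, 111.0], [243.0, 228.0], [206.0, 116.0], [220.0, 268.0], [371.0, 100.0], [366.0, 237.0]]
[[629.0, 313.0], [659.0, 165.0], [647.0, 317.0], [677.0, 169.0], [605.0, 329.0], [632.0, 195.0]]
x,y,z [-0.8  0.1 -0.1] a [-0.001  0.001 -0.002] rows 0.0
```

Run:
```python
from h import *
c=pickle.load(open("w3.pkl","rb"));T=c["T"]; g=cv2.cvtColor(c["image"],cv2.COLOR_RGB2GRAY).astype(int)
I=np.linalg.inv(pose(.5217,-.3736,-103.5,.008))
for v in (116,130,150,170,190,210,225):
    row=g[v,222:262]; k=np.argmax(np.diff(row)); u=222+k+.5; print(v,u,np.diff(row).max(),(ap(I,back(c,[(u,v)],.008,T))*1000).round(1)[0,:2])
for v in (130,160,190,220,250): print(v,g[v,184:224].tolist())
```

```text
116 235.5 251 [ -0.1 -55.1]
130 236.5 205 [ -0.1 -41.9]
150 237.5 191 [  0.3 -22.4]
170 238.5 141 [ 0.7 -2.3]
190 240.5 159 [ 0.1 18.4]
210 241.5 176 [ 0.5 39.9]
225 242.5 177 [ 0.6 56.4]
130 [97, 98, 96, 96, 96, 97, 105, 121, 124, 127, 129, 126, 123, 128, 129, 129, 129, 126, 127, 123, 123, 125, 116, 111, 81, 47, 44, 48, 45, 44, 44, 46, 42, 37, 45, 49, 46, 43, 43, 42]
160 [126, 124, 126, 125, 128, 130, 126, 127, 122, 114, 116, 123, 127, 124, 127, 127, 131, 130, 132, 130, 131, 128, 124, 125, 122, 117, 103, 64, 43, 47, 48, 49, 49, 42, 41, 39, 45, 49, 47, 44]
190 [124, 121, 122, 123, 125, 126, 128, 129, 129, 127, 126, 122, 111, 117, 122, 126, 124, 130, 126, 132, 130, 130, 129, 127, 130, 125, 125, 122, 113, 98, 48, 43, 48, 48, 45, 49, 42, 37, 21, 20]
220 [48, 51, 50, 60, 66, 66, 60, 62, 103, 122, 124, 124, 124, 129, 129, 115, 112, 123, 125, 126, 124, 124, 128, 129, 130, 125, 127, 128, 124, 125, 117, 111, 86, 42, 46, 44, 43, 47, 42, 43]
250 [240, 229, 217, 213, 219, 219, 218, 219, 221, 223, 221, 220, 220, 221, 220, 219, 219, 222, 188, 126, 119, 120, 123, 124, 124, 125, 124, 126, 128, 125, 123, 124, 125, 117, 107, 72, 42, 45, 48, 44]
```

Call:
apply_moves(
  motion=[
    {"x":45,"y":0,"z":0,"ax":0,"ay":0,"az":0},
    {"x":90,"y":0,"z":0,"ax":0,"ay":0,"az":0},
    {"x":130,"y":0,"z":0,"ax":0,"ay":0,"az":0},
    {"x":160,"y":0,"z":0,"ax":0,"ay":0,"az":0},
    {"x":172,"y":0,"z":0,"ax":0,"ay":0,"az":0},
    {"x":176,"y":0,"z":0,"ax":0,"ay":0,"az":0},
    {"x":178,"y":0,"z":0,"ax":0,"ay":0,"az":0},
    {"x":179,"y":0,"z":0,"ax":0,"ay":0,"az":0},
    {"x":179,"y":0,"z":0,"ax":0,"ay":0,"az":0},
  ],
)

```text
clock: 6.2
ee_pos: [0.5416, -0.2918, 0.2115]
tcp_rot: [-31.2, 90.0, 45.2]
force: [0.7, -0.3, -7.7]
opening: 0.0113
```

Call:
apply_moves(
  motion=[
    {"x":1,"y":0,"z":0,"ax":0,"ay":0,"az":0},
    {"x":2,"y":0,"z":0,"ax":0,"ay":0,"az":0},
    {"x":2.5,"y":0,"z":0,"ax":0,"ay":0,"az":0},
    {"x":2.5,"y":0,"z":0,"ax":0,"ay":0,"az":0},
  ],
)

```text
clock: 6.6
ee_pos: [0.5417, -0.2918, 0.2092]
tcp_rot: [-75.9, 90.0, 0.6]
force: [-1.6, 0.3, -1.8]
opening: 0.0113
```

Call:
apply_moves(
  motion=[
    {"x":0,"y":0,"z":0,"ax":0,"ay":0,"az":0},
    {"x":0,"y":0,"z":0,"ax":0,"ay":0,"az":0},
    {"x":0,"y":0,"z":0,"ax":0,"ay":0,"az":0},
    {"x":0,"y":0,"z":0,"ax":0,"ay":0,"az":0},
    {"x":0,"y":0,"z":0,"ax":0,"ay":0,"az":0},
    {"x":0,"y":0,"z":0,"ax":0,"ay":0,"az":0},
    {"x":-10,"y":0,"z":0,"ax":0,"ay":0,"az":0},
    {"x":-40,"y":0,"z":0,"ax":0,"ay":0,"az":0},
    {"x":-90,"y":0,"z":0,"ax":0,"ay":0,"az":0},
    {"x":-140,"y":0,"z":0,"ax":0,"ay":0,"az":0},
    {"x":-160,"y":0,"z":0,"ax":0,"ay":0,"az":0},
    {"x":-160,"y":0,"z":0,"ax":0,"ay":0,"az":0},
  ],
  claw=60,
)

```text
clock: 7.8
ee_pos: [0.5421, -0.2921, 0.3737]
tcp_rot: [-102.4, 89.6, -25.9]
force: [-0.7, -1.2, 0.0]
opening: 0.0601
```

```bash
cat >> h.py <<'E'
def tilted(g,yaw,lean,back=0):
    """TCP pose gripping a panel of given yaw/lean at world grasp point g, backed off along the panel's z (m)"""
    P=pose(0,0,yaw,0,lean)[:3,:3]; X=-P[:,2]; Z=-P[:,0]; T=np.eye(4); T[:3,:3]=np.c_[X,np.cross(Z,X),Z]; T[:3,3]=np.array(g)+P[:,2]*(.155+back); return T
E
python3 - <<'E'
from h import *; from bench import bot
s=bot.get_state(); print(s["ee_pos"],s["opening"])
delta(tcp(s),tilted((.544,-.0612,.1394),-107.8,35,.1))
E
```

```text
[ 0.54210921 -0.29214058  0.37374028] 0.06010619749463758
x,y,z [24.9 63.3 79.1] a [ 0.073 -0.612 -0.016] rows 4.1
```

Call:
apply_moves(
  motion=[
    {"x":5,"y":15,"z":20,"ax":0.02,"ay":-0.14,"az":0},
    {"x":10,"y":32,"z":40,"ax":0.04,"ay":-0.28,"az":-0.01},
    {"x":17,"y":48,"z":60,"ax":0.06,"ay":-0.42,"az":-0.01},
    {"x":23,"y":60,"z":75,"ax":0.07,"ay":-0.56,"az":-0.016},
    {"x":25,"y":63,"z":79,"ax":0.073,"ay":-0.612,"az":-0.016},
    {"x":25,"y":63,"z":79,"ax":0.073,"ay":-0.612,"az":-0.016},
    {"x":25,"y":63,"z":79,"ax":0.073,"ay":-0.612,"az":-0.016},
  ],
)

```text
clock: 8.5
ee_pos: [0.4996, -0.2008, 0.348]
tcp_rot: [0.0, 55.1, 72.2]
force: [-0.6, -0.9, 0.0]
opening: 0.0602
```

```bash
python3 w.py w4
```

```text
8.5 [-30.4  22.2  -0.6  75.9  33.9 -15.2] [ 0.49959304 -0.20083958  0.34801823] [1.05172194e-02 5.51012456e+01 7.22231253e+01] [ 0.16 -0.11  0.88  0.02 -0.12 -0.05]
[[-0.0, -0.296, 0.955, 0.032], [0.0, -0.955, -0.296, 0.075], [1.0, 0.0, 0.0, -0.001], [0.0, 0.0, 0.0, 1.0]] [[354.5, 0.0, 322.2], [0.0, 354.5, 203.8], [0.0, 0.0, 1.0]] [-0.03313018  0.          0.          0.          0.        ]
```

View pics/w4.png

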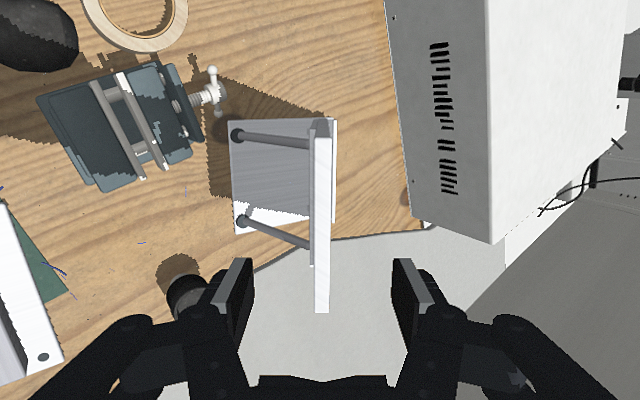

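The panel's top end shows edge-on between the fingers, from (315..330, 138) to (315..329, 312). The vise, the instrument box and the eyepiece at (185,290) are clear of the approach.

Run:
```python
from h import *; from bench import bot
c=pickle.load(open("w4.pkl","rb"));T=c["T"]; g=cv2.cvtColor(c["image"],cv2.COLOR_RGB2GRAY).astype(int)
for v in (145,200,230,290,305): print(v,g[v,306:342].tolist())
print(g[126:146,322].tolist(), g[304:320,322].tolist())
```

```text
145 [110, 114, 115, 126, 166, 167, 159, 141, 164, 229, 248, 246, 246, 248, 248, 248, 248, 247, 247, 247, 247, 248, 248, 248, 253, 239, 103, 228, 254, 253, 238, 176, 179, 181, 173, 171]
200 [145, 146, 139, 130, 155, 157, 149, 137, 177, 231, 246, 241, 241, 241, 243, 243, 244, 244, 245, 246, 245, 246, 249, 254, 250, 132, 221, 254, 253, 233, 164, 168, 161, 159, 154, 149]
230 [167, 175, 161, 134, 165, 166, 155, 136, 176, 232, 245, 240, 243, 245, 247, 249, 249, 249, 248, 247, 247, 247, 251, 251, 221, 162, 166, 157, 153, 155, 165, 175, 176, 171, 166, 159]
290 [195, 198, 197, 196, 195, 195, 194, 186, 182, 239, 249, 247, 247, 246, 248, 247, 247, 246, 246, 246, 246, 248, 246, 222, 190, 194, 192, 196, 194, 196, 199, 199, 199, 196, 196, 197]
305 [192, 196, 195, 195, 195, 197, 197, 189, 180, 237, 245, 243, 243, 243, 244, 243, 244, 246, 247, 246, 247, 251, 247, 175, 193, 196, 197, 199, 197, 198, 196, 197, 195, 193, 197, 196]
[113, 114, 115, 114, 114, 115, 115, 116, 112, 113, 106, 141, 210, 238, 245, 247, 245, 246, 246, 248] [247, 244, 244, 244, 245, 242, 244, 246, 250, 188, 195, 194, 196, 196, 196, 193]
```

Run:
```python
from h import *; from bench import bot
c=pickle.load(open("w4.pkl","rb"));T=c["T"]
uv=np.array([(314.6,137.5),(331.6,137.5),(314.6,312.8),(329,312.8)])
M=np.array([[5,-55,90],[-5,-55,90],[5,55,90],[-5,55,90]])*.001
def pp(p,lean): 
    return pose(p[0],p[1],p[2],p[3],lean)
for lean in (33,35,37):
    r=least_squares(lambda p:(proj(c,ap(pp(p,lean),M),T)-uv).ravel(),[.556,-.03,-107.8,.09],x_scale=[.01,.01,1,.01])
    P=pp(r.x,lean); print(lean,r.x.round(4),"res",r.fun.round(1),"top",ap(P,[[0,0,.09]]).round(4),"toe z",ap(P,[[.005,0,-.09]]).round(4))
P=pp(r.x,35)
r=least_squares(lambda p:(proj(c,ap(pp([*p,.0905],35),M),T)-uv).ravel(),[.556,-.03,-107.8],x_scale=[.01,.01,1]); print(r.x,r.fun.round(1))
P=pp([*r.x,.0905],35); gp=ap(P,[[0,0,.062]])[0]; print("grasp",gp)
s=bot.get_state();delta(tcp(s),tilted(gp,r.x[2],35))
```

```text
33 [ 5.570000e-01 -3.260000e-02 -1.082652e+02  8.690000e-02] res [-0.7  0.   0.7  0.1 -0.7  0.   0.6 -0.2] top [[ 0.5416 -0.0791  0.1623]] toe z [[0.571  0.01   0.0086]]
35 [ 5.578000e-01 -3.010000e-02 -1.082591e+02  8.860000e-02] res [-0.7 -0.   0.7  0.1 -0.7 -0.1  0.7 -0. ] top [[ 0.5416 -0.0791  0.1623]] toe z [[0.5727 0.015  0.012 ]]
37 [ 5.586000e-01 -2.770000e-02 -1.082531e+02  9.050000e-02] res [-0.7 -0.   0.7  0.2 -0.7 -0.3  0.7  0.1] top [[ 0.5416 -0.0791  0.1623]] toe z [[0.5743 0.02   0.0156]]
[ 5.56632250e-01 -3.09640341e-02 -1.08064618e+02] [-0.9 -0.7  0.8 -0.7 -0.3  0.9  1.2  1. ]
grasp [ 0.54560493 -0.06477284  0.14128743]
x,y,z [96.9 -1.6 -0.9] a [ 0.004 -0.002 -0.002] rows 1.9
```

Call:
apply_moves(
  motion=[
    {"x":30,"y":-1.5,"z":-1,"ax":0.004,"ay":-0.002,"az":-0.002},
    {"x":60,"y":-1.5,"z":-1,"ax":0.004,"ay":-0.002,"az":-0.002},
    {"x":85,"y":-1.5,"z":-1,"ax":0.004,"ay":-0.002,"az":-0.002},
    {"x":95,"y":-1.5,"z":-1,"ax":0.004,"ay":-0.002,"az":-0.002},
    {"x":97,"y":-1.5,"z":-1,"ax":0.004,"ay":-0.002,"az":-0.002},
    {"x":97,"y":-1.5,"z":-1,"ax":0.004,"ay":-0.002,"az":-0.002},
    {"x":97,"y":-1.5,"z":-1,"ax":0.004,"ay":-0.002,"az":-0.002},
  ],
)

```text
clock: 9.25
ee_pos: [0.5183, -0.1499, 0.2691]
tcp_rot: [-0.1, 55.0, 71.8]
force: [0.2, -0.6, 0.5]
opening: 0.0597
```

Call:
apply_moves(
  motion=[
    {"x":0,"y":0,"z":0,"ax":0,"ay":0,"az":0},
    {"x":0,"y":0,"z":0,"ax":0,"ay":0,"az":0},
    {"x":0,"y":0,"z":0,"ax":0,"ay":0,"az":0},
    {"x":0,"y":0,"z":0,"ax":0,"ay":0,"az":0},
    {"x":0,"y":0,"z":0,"ax":0,"ay":0,"az":0},
    {"x":0,"y":0,"z":0,"ax":0,"ay":0,"az":0},
    {"x":0,"y":0,"z":0,"ax":0,"ay":0,"az":0},
  ],
  claw=3,
  newtons=60,
)

```text
clock: 9.95
ee_pos: [0.5183, -0.1501, 0.2695]
tcp_rot: [-0.2, 55.0, 71.8]
force: [-1.3, -1.5, 5.6]
opening: 0.0093
```

Run:
```python
from bench import bot; s=bot.get_state(); print(s)
```

```text
{'clock': 9.95, 'joints': array([-24.78690382,  23.15870147, -10.88970472,  60.52473495,
        34.74304402,  -8.17150048]), 'dq': array([ 0.01727584,  0.08337273, -0.01462428, -0.03380557, -0.00269885,
       -0.07435703]), 'joint_torque': array([  1.17584456, -77.63972282,  42.09946632,   0.49608238,
         2.36651815,  -0.17456882]), 'ee_pos': array([ 0.51830181, -0.15008247,  0.26948541]), 'tcp_rot': array([-0.18209952, 54.99481025, 71.77117187]), 'force': array([-1.29454321, -1.50396888,  5.59205742]), 'wrist_torque': array([-0.0333436 ,  0.32279289, -0.06814273]), 'opening': 0.009326501667251066}
```

Call:
apply_moves(
  motion=[
    {"x":-5,"y":0,"z":0,"ax":0,"ay":0,"az":0},
    {"x":-15,"y":0,"z":0,"ax":0,"ay":0,"az":0},
    {"x":-30,"y":0,"z":0,"ax":0,"ay":0,"az":0},
    {"x":-60,"y":0,"z":0,"ax":0,"ay":0,"az":0},
    {"x":-95,"y":0,"z":0,"ax":0,"ay":0,"az":0},
    {"x":-125,"y":0,"z":0,"ax":0,"ay":0,"az":0},
    {"x":-140,"y":0,"z":0,"ax":0,"ay":0,"az":0},
    {"x":-140,"y":0,"z":0,"ax":0,"ay":0,"az":0},
    {"x":-140,"y":0,"z":0,"ax":0,"ay":0,"az":0},
  ],
)

```text
clock: 10.85
ee_pos: [0.4931, -0.2265, 0.3839]
tcp_rot: [-0.2, 55.0, 71.8]
force: [0.6, -0.2, -3.8]
opening: 0.0094
```

```bash
cat > goal.py <<'E'
from h import *; from bench import bot
A=pose(.5217,-.3736,-103.5,.008)
def goal(lean=26.8,xb=-.0475,y=0.,up=0.,L=.1534):
    """TCP pose with the panel's lower back edge at plate-frame (xb,y,up)"""
    l=np.radians(lean); p=np.array([xb-.005*np.cos(l)+L*np.sin(l),y,up+.005*np.sin(l)+L*np.cos(l)])
    return tilted(ap(A,[p])[0],-103.5,lean)
E
python3 - <<'E'
from goal import *
s=bot.get_state();T=tcp(s);print(s["ee_pos"],s["tcp_rot"],s["force"],s["opening"])
G=goal(up=.11);print(G[:3,3]);delta(T,G)
print("bar in plate",ap(np.linalg.inv(A),[[.5417,-.2918,.008]]))
c=bot.capture("wrist");c["T"]=T;pickle.dump(c,open("w5.pkl","wb"));cv2.imwrite("pics/w5.png",c["image"][:,:,::-1])
E
```

```text
[ 0.49307706 -0.22652998  0.38387235] [-0.16904732 55.01216022 71.75528416] [ 0.56095162 -0.2483858  -3.80287632] 0.009370517456800129
[ 0.50136978 -0.45828146  0.39552785]
x,y,z [-134.3  -79.9 -171.7] a [-0.068  0.143  0.043] rows 4.6
bar in plate [[-0.08420877  0.00035157  0.        ]]
```

View pics/w5.png

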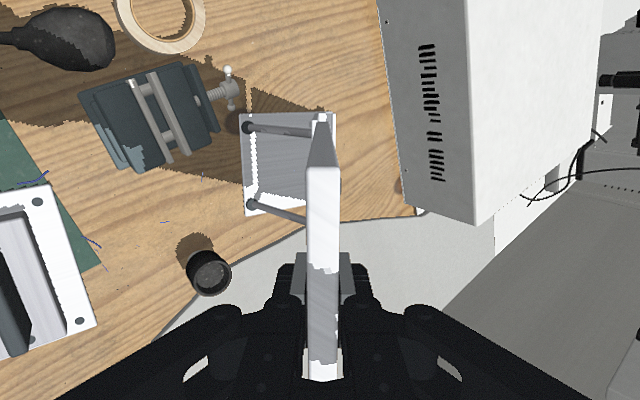

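The panel is free of the rack and held squarely between the pads (top end at (310..340, 165..380)), with the rack empty behind it. Next I'll carry it over the angle plate.

Call:
apply_moves(
  motion=[
    {"x":-14,"y":-8,"z":-18,"ax":-0.007,"ay":0.015,"az":0.004},
    {"x":-34,"y":-20,"z":-43,"ax":-0.017,"ay":0.036,"az":0.011},
    {"x":-60,"y":-36,"z":-76,"ax":-0.03,"ay":0.063,"az":0.019},
    {"x":-86,"y":-51,"z":-110,"ax":-0.044,"ay":0.09,"az":0.027},
    {"x":-110,"y":-66,"z":-141,"ax":-0.056,"ay":0.117,"az":0.035},
    {"x":-127,"y":-76,"z":-163,"ax":-0.064,"ay":0.135,"az":0.041},
    {"x":-134,"y":-80,"z":-172,"ax":-0.068,"ay":0.143,"az":0.043},
    {"x":-134,"y":-80,"z":-172,"ax":-0.068,"ay":0.143,"az":0.043},
    {"x":-134,"y":-80,"z":-172,"ax":-0.068,"ay":0.143,"az":0.043},
  ],
)

```text
clock: 11.8
ee_pos: [0.502, -0.4576, 0.3935]
tcp_rot: [0.3, 63.1, 76.8]
force: [0.2, 0.3, -2.6]
opening: 0.0093
```

Run:
```python
from goal import *
s=bot.get_state();T=tcp(s);print(s["ee_pos"],s["joints"].round(1),s["force"])
for u in (.05,.02,.004,0): delta(T,goal(up=u))
b=None
for n in ("scene","top"):
    c=bot.capture(n); pickle.dump(c,open(n+"1.pkl","wb"))
    i=c["image"][:,:,::-1]; i=i[190:350,330:510] if n=="scene" else i[130:290,330:510]
    i=cv2.resize(i,None,fx=2.2*1,fy=2.2*1,interpolation=cv2.INTER_CUBIC); b=i if b is None else np.hstack([b,i])
cv2.imwrite("pics/s1.png",b)
```

```text
[ 0.50198479 -0.45755048  0.39353622] [-46.9  48.1  51.  108.7  22.1 -36.5] [ 0.16015771  0.26056147 -2.57490787]
x,y,z [ 51.4   0.3 -27. ] a [-0.     0.001 -0.002] rows 1.2
x,y,z [ 78.1   0.2 -40.5] a [-0.     0.001 -0.002] rows 1.8
x,y,z [ 92.4   0.2 -47.8] a [-0.     0.001 -0.002] rows 2.1
x,y,z [ 96.    0.2 -49.6] a [-0.     0.001 -0.002] rows 2.2
```

View pics/s1.png

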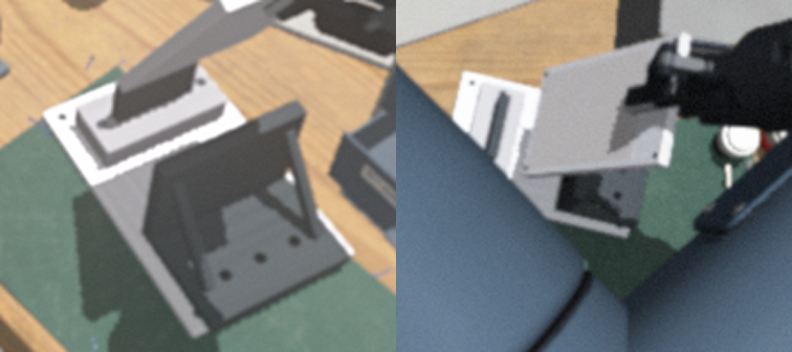

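The bar sits squarely on the board in front of the plate, and the panel hangs above the gap, pale face towards the bar. I'll lower it in stages.

Call:
apply_moves(
  motion=[
    {"x":18,"y":0,"z":-9,"ax":0,"ay":0.001,"az":-0.002},
    {"x":40,"y":0,"z":-21,"ax":0,"ay":0.001,"az":-0.002},
    {"x":60,"y":0,"z":-31,"ax":0,"ay":0.001,"az":-0.002},
    {"x":73,"y":0,"z":-38,"ax":0,"ay":0.001,"az":-0.002},
    {"x":78,"y":0,"z":-40.5,"ax":0,"ay":0.001,"az":-0.002},
    {"x":78,"y":0,"z":-40.5,"ax":0,"ay":0.001,"az":-0.002},
    {"x":78,"y":0,"z":-40.5,"ax":0,"ay":0.001,"az":-0.002},
  ],
)

```text
clock: 12.6
ee_pos: [0.5018, -0.4576, 0.3078]
tcp_rot: [-0.2, 63.2, 76.4]
force: [-0.2, -0.3, -1.6]
opening: 0.0095
```

Run:
```python
from goal import *
s=bot.get_state();T=tcp(s);print(s["ee_pos"],s["tcp_rot"],s["joints"].round(1),s["force"])
for u in (.02,.004,0,-.003): delta(T,goal(up=u))
```

```text
[ 0.50175993 -0.45756757  0.30777963] [-0.17203505 63.24563912 76.39374236] [-46.9  46.2  35.2  94.4  22.1 -36.5] [-0.23929034 -0.254203   -1.63686017]
x,y,z [ 1.7  0.2 -1.7] a [ 0.001 -0.001  0.001] rows 0.0
x,y,z [15.9  0.2 -8.9] a [ 0.001 -0.001  0.001] rows 0.4
x,y,z [ 19.5   0.2 -10.7] a [ 0.001 -0.001  0.001] rows 0.4
x,y,z [ 22.2   0.2 -12.1] a [ 0.001 -0.001  0.001] rows 0.5
```

Call:
apply_moves(
  motion=[
    {"x":5,"y":0,"z":-3.3,"ax":0.001,"ay":0,"az":0.001},
    {"x":10,"y":0,"z":-6,"ax":0.001,"ay":0,"az":0.001},
    {"x":14,"y":0,"z":-8,"ax":0.001,"ay":0,"az":0.001},
    {"x":16,"y":0,"z":-9,"ax":0.001,"ay":0,"az":0.001},
    {"x":16,"y":0,"z":-9,"ax":0.001,"ay":0,"az":0.001},
    {"x":16,"y":0,"z":-9,"ax":0.001,"ay":0,"az":0.001},
  ],
)

```text
clock: 13.2
ee_pos: [0.5016, -0.4584, 0.2895]
tcp_rot: [0.0, 63.2, 76.5]
force: [-0.1, -0.4, -2.6]
opening: 0.0091
```

Run:
```python
from goal import *
s=bot.get_state();T=tcp(s);print(s["ee_pos"],s["tcp_rot"],s["force"],s["wrist_torque"])
for u in (.004,0,-.003): delta(T,goal(up=u))
```

```text
[ 0.50157185 -0.45836926  0.28949396] [5.48109294e-03 6.32419153e+01 7.65253091e+01] [-0.0935237  -0.37786763 -2.57205898] [-0.67975285  0.17715588 -0.01124897]
x,y,z [-0.   0.2  0. ] a [ 0.    -0.001 -0.   ] rows 0.0
x,y,z [ 3.6  0.2 -1.8] a [ 0.    -0.001 -0.   ] rows 0.1
x,y,z [ 6.2  0.2 -3.1] a [ 0.    -0.001 -0.   ] rows 0.1
```

Call:
apply_moves(
  motion=[
    {"x":1,"y":0,"z":-0.5,"ax":0,"ay":0,"az":0},
    {"x":2,"y":0,"z":-1,"ax":0,"ay":0,"az":0},
    {"x":3,"y":0,"z":-1.5,"ax":0,"ay":0,"az":0},
    {"x":3.6,"y":0,"z":-1.8,"ax":0,"ay":0,"az":0},
    {"x":3.6,"y":0,"z":-1.8,"ax":0,"ay":0,"az":0},
  ],
)

```text
clock: 13.7
ee_pos: [0.5016, -0.4583, 0.2853]
tcp_rot: [0.0, 63.2, 76.5]
force: [-0.8, -0.1, -2.4]
opening: 0.0094
```

Run:
```python
from goal import *
s=bot.get_state();T=tcp(s);print(s["ee_pos"],s["tcp_rot"],s["force"],s["wrist_torque"])
for u in (0,-.003): delta(T,goal(up=u))
```

```text
[ 0.50155408 -0.4583455   0.28534078] [2.82656545e-02 6.32373000e+01 7.65437729e+01] [-0.84380717 -0.10106227 -2.41642129] [-0.70330753  0.13973298 -0.03037749]
x,y,z [-0.2  0.2  0.1] a [ 0.    -0.001 -0.   ] rows 0.0
x,y,z [ 2.5  0.2 -1.2] a [ 0.    -0.001 -0.   ] rows 0.1
```

Call:
apply_moves(
  motion=[
    {"x":1,"y":0,"z":-0.5,"ax":0,"ay":0,"az":0},
    {"x":2,"y":0,"z":-1,"ax":0,"ay":0,"az":0},
    {"x":2.5,"y":0,"z":-1.2,"ax":0,"ay":0,"az":0},
    {"x":2.5,"y":0,"z":-1.2,"ax":0,"ay":0,"az":0},
  ],
)

```text
clock: 14.1
ee_pos: [0.5014, -0.4587, 0.2846]
tcp_rot: [-0.3, 63.3, 76.2]
force: [-4.0, -5.3, 18.5]
opening: 0.0091
```

Call:
apply_moves(
  motion=[
    {"x":-0.7,"y":0,"z":0.3,"ax":0,"ay":0,"az":0},
    {"x":-0.7,"y":0,"z":0.3,"ax":0,"ay":0,"az":0},
  ],
)

```text
clock: 14.3
ee_pos: [0.5014, -0.4589, 0.2858]
tcp_rot: [-0.4, 63.3, 76.1]
force: [0.5, 0.3, -2.3]
opening: 0.0093
```

Call:
apply_moves(
  motion=[
    {"x":0,"y":0,"z":0,"ax":0,"ay":0,"az":0},
    {"x":0,"y":0,"z":0,"ax":0,"ay":0,"az":0},
    {"x":0,"y":0,"z":0,"ax":0,"ay":0,"az":0},
    {"x":0,"y":0,"z":0,"ax":0,"ay":0,"az":0},
    {"x":0,"y":0,"z":0,"ax":0,"ay":0,"az":0},
    {"x":0,"y":0,"z":0,"ax":0,"ay":0,"az":0},
  ],
  claw=45,
)

```text
clock: 14.9
ee_pos: [0.5014, -0.4589, 0.2858]
tcp_rot: [-0.4, 63.3, 76.1]
force: [-0.0, -0.3, -0.0]
opening: 0.0453
```

```bash
python3 w.py w6
```

```text
14.9 [-47.   46.4  32.4  91.3  22.1 -36.5] [ 0.50136333 -0.45887829  0.28576459] [-0.36738375 63.32575425 76.13617754] [-0.05  0.05 -0.02 -0.05 -0.   -0.04]
[[-0.0, -0.297, 0.955, 0.032], [0.0, -0.955, -0.297, 0.075], [1.0, 0.0, 0.0, -0.001], [0.0, 0.0, 0.0, 1.0]] [[354.5, 0.0, 322.2], [0.0, 354.5, 203.8], [0.0, 0.0, 1.0]] [-0.03313018  0.          0.          0.          0.        ]
```

View pics/w6.png

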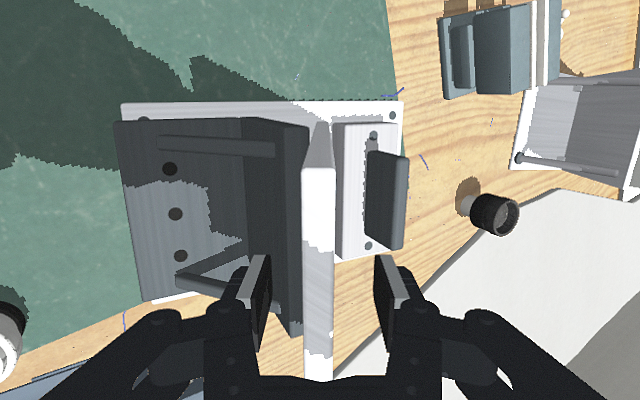

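The panel stands by itself. Its top end is at (304..333, 168) to (304..333, 380), free of both pads, with the bar to its right at (335..408, 120..260). I'll withdraw along the panel.

Call:
apply_moves(
  motion=[
    {"x":-8,"y":0,"z":0,"ax":0,"ay":0,"az":0},
    {"x":-22,"y":0,"z":0,"ax":0,"ay":0,"az":0},
    {"x":-40,"y":0,"z":0,"ax":0,"ay":0,"az":0},
    {"x":-60,"y":0,"z":0,"ax":0,"ay":0,"az":0},
    {"x":-75,"y":0,"z":0,"ax":0,"ay":0,"az":0},
    {"x":-80,"y":0,"z":0,"ax":0,"ay":0,"az":0},
    {"x":-80,"y":0,"z":0,"ax":0,"ay":0,"az":0},
  ],
)

```text
clock: 15.65
ee_pos: [0.4928, -0.4942, 0.3576]
tcp_rot: [-0.5, 63.4, 76.0]
force: [1.2, -0.7, -0.2]
opening: 0.0448
```

Run:
```python
from goal import *
s=bot.get_state();T=tcp(s);print(s["ee_pos"],s["tcp_rot"],s["joints"].round(1),s["force"])
delta(T,down(.43,-.20,.43,76.5)); delta(T,down(.51,-.42,.43,76.5))
```

```text
[ 0.49275392 -0.49418436  0.35757522] [-0.48808549 63.36308921 76.00576508] [-49.4  51.4  52.3 107.   21.4 -38.9] [ 1.22247552 -0.67067392 -0.17180113]
x,y,z [ 56.4 129.7 275.2] a [-0.     0.465  0.004] rows 6.2
x,y,z [-30.6   0.3 100.5] a [-0.     0.465  0.004] rows 3.1
```

Call:
apply_moves(
  motion=[
    {"x":-10,"y":0,"z":25,"ax":0,"ay":0.1,"az":0},
    {"x":-20,"y":0,"z":60,"ax":0,"ay":0.22,"az":0},
    {"x":-30,"y":0,"z":95,"ax":0,"ay":0.34,"az":0},
    {"x":-12,"y":-17,"z":130,"ax":0,"ay":0.43,"az":0},
    {"x":6,"y":-34,"z":165,"ax":0,"ay":0.465,"az":0.004},
    {"x":20,"y":-50,"z":195,"ax":0,"ay":0.465,"az":0.004},
    {"x":30,"y":-50,"z":200,"ax":0,"ay":0.465,"az":0.004},
    {"x":30,"y":-50,"z":200,"ax":0,"ay":0.465,"az":0.004},
    {"x":30,"y":-50,"z":200,"ax":0,"ay":0.465,"az":0.004},
  ],
)

```text
clock: 16.55
ee_pos: [0.5858, -0.319, 0.4202]
tcp_rot: [89.2, 89.9, 165.8]
force: [0.3, 0.1, 0.8]
opening: 0.0453
```

```bash
python3 w.py w7 | head -1; python3 -c "
import cv2
i=cv2.imread('pics/w7.png'); cv2.imwrite('pics/w7c.png',cv2.resize(i[0:270,140:500],None,fx=2.2,fy=2.2,interpolation=cv2.INTER_CUBIC))"
```

```text
16.55 [-28.6  34.1  32.7  88.6  -0.  -15.1] [ 0.58583734 -0.31903003  0.42016987] [ 89.24914657  89.93772144 165.75744629] [-1.19 -0.02  0.98  0.39  0.   -0.03]
```

View pics/w7c.png

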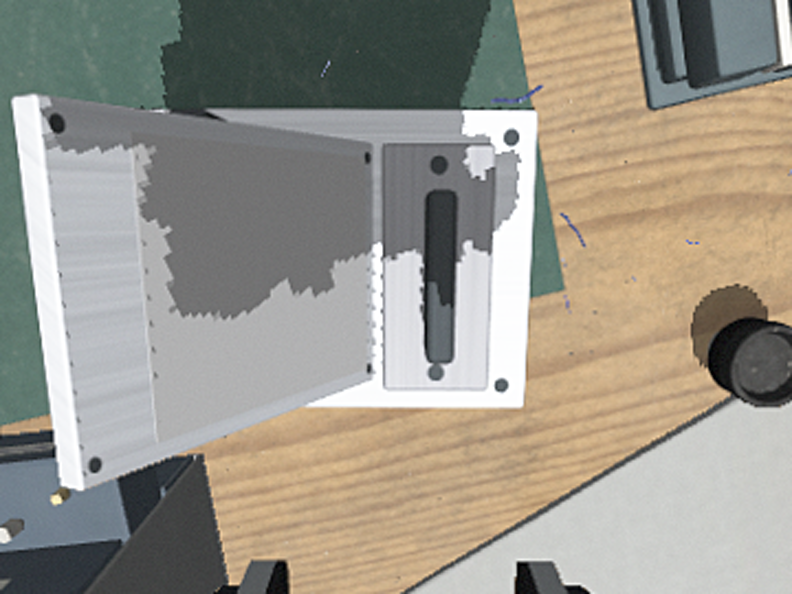

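The crop shows the panel leaning squarely, pale face towards the bar. The toe line is at crop u≈372 (v 143..378) and the bar's near top edge at u≈384 (v 145..388).

Run:
```python
from goal import *
c=pickle.load(open("w7.pkl","rb"));T=c["T"];I=np.linalg.inv(A)
f=lambda uv,z:(ap(I,back(c,[(u/2.2+140-.27,v/2.2-.27) for u,v in uv],z,T))*1000).round(1)[:,:2].tolist()
print("toe",f([(372,143),(372,260),(372,379)],.013))
print("bar near",f([(383.5,145),(384,260),(384,388)],.030),"far",f([(493.5,145),(491,265),(488,388)],.030))
print("ptop",f([(39,96),(84,488)],.008+.18*np.cos(np.radians(27.8))),f([(13,97),(63,488)],.008+.18*np.cos(np.radians(27.8))+.005))
g=cv2.cvtColor(c["image"],cv2.COLOR_RGB2GRAY).astype(int)
for v in (90,120,140,160): print(v,g[v,303:320].tolist())
```

```text
toe [[-54.6, -53.6], [-54.1, -2.0], [-53.5, 55.0]]
bar near [[-60.2, -51.5], [-60.1, -3.0], [-59.8, 55.7]] far [[-107.6, -51.6], [-108.2, -0.9], [-108.6, 55.6]]
ptop [[27.6, -54.2], [28.2, 55.5]] [[32.3, -53.4], [32.4, 53.7]]
90 [113, 114, 116, 114, 117, 120, 141, 166, 165, 163, 137, 96, 115, 118, 114, 112, 114]
120 [177, 177, 178, 181, 189, 184, 228, 255, 255, 255, 249, 158, 217, 226, 223, 218, 219]
140 [177, 179, 177, 180, 189, 191, 171, 199, 255, 255, 184, 158, 213, 226, 222, 219, 223]
160 [178, 176, 176, 180, 188, 189, 219, 248, 255, 255, 250, 140, 215, 228, 228, 223, 226]
```

The bar's edge is about 5 to 6 mm from the toe, which is too close to the limit. I'll take the rib again with a narrow opening and slide the bar about 4.5 mm in.

Run:
```python
from goal import *
T=tcp(bot.get_state()); delta(T,down(.5417,-.2918,.29,76.5)); delta(T,down(.5417,-.2918,.2095,76.5))
```

```text
x,y,z [130.5  49.2  16.7] a [-0.001 -0.    -0.001] rows 2.8
x,y,z [211.   49.1  16.7] a [-0.001 -0.    -0.001] rows 4.3
```

Call:
apply_moves(
  motion=[
    {"x":10,"y":20,"z":8,"ax":-0.001,"ay":0,"az":0},
    {"x":30,"y":40,"z":14,"ax":-0.001,"ay":0,"az":0},
    {"x":60,"y":49,"z":17,"ax":-0.001,"ay":0,"az":0},
    {"x":100,"y":49,"z":17,"ax":-0.001,"ay":0,"az":0},
    {"x":120,"y":49,"z":17,"ax":-0.001,"ay":0,"az":0},
    {"x":120,"y":49,"z":17,"ax":-0.001,"ay":0,"az":0},
  ],
  claw=27,
)

```text
clock: 17.2
ee_pos: [0.5405, -0.2921, 0.2979]
tcp_rot: [79.2, 89.7, 155.6]
force: [-0.7, 0.3, 0.2]
opening: 0.027
```

Run:
```python
from goal import *
s=bot.get_state();T=tcp(s);print(s["ee_pos"],s["opening"]); delta(T,down(.5417,-.2918,.2095,76.5))
```

```text
[ 0.54049962 -0.29211956  0.29791756] 0.02700311932867175
x,y,z [88.4 -1.5  0.5] a [-0.001  0.001 -0.005] rows 1.8
```

Call:
apply_moves(
  motion=[
    {"x":25,"y":-1.5,"z":0.5,"ax":0,"ay":0,"az":-0.005},
    {"x":50,"y":-1.5,"z":0.5,"ax":0,"ay":0,"az":-0.005},
    {"x":72,"y":-1.5,"z":0.5,"ax":0,"ay":0,"az":-0.005},
    {"x":83,"y":-1.5,"z":0.5,"ax":0,"ay":0,"az":-0.005},
    {"x":87,"y":-1.5,"z":0.5,"ax":0,"ay":0,"az":-0.005},
    {"x":87,"y":-1.5,"z":0.5,"ax":0,"ay":0,"az":-0.005},
    {"x":87,"y":-1.5,"z":0.5,"ax":0,"ay":0,"az":-0.005},
  ],
)

```text
clock: 17.9
ee_pos: [0.5421, -0.2922, 0.2122]
tcp_rot: [-73.5, 89.9, 2.9]
force: [-0.9, 0.6, 0.6]
opening: 0.0271
```

Call:
apply_moves(
  motion=[
    {"x":0,"y":0,"z":0,"ax":0,"ay":0,"az":0},
    {"x":0,"y":0,"z":0,"ax":0,"ay":0,"az":0},
    {"x":0,"y":0,"z":0,"ax":0,"ay":0,"az":0},
    {"x":0,"y":0,"z":0,"ax":0,"ay":0,"az":0},
    {"x":0,"y":0,"z":0,"ax":0,"ay":0,"az":0},
  ],
  claw=5,
  newtons=25,
)

```text
clock: 18.4
ee_pos: [0.5425, -0.2922, 0.2133]
tcp_rot: [-86.8, 89.8, -10.4]
force: [-0.1, 1.8, 7.4]
opening: 0.0113
```

Call:
apply_moves(
  motion=[
    {"x":0,"y":0,"z":-1.5,"ax":0,"ay":0,"az":0},
    {"x":0,"y":0,"z":-3,"ax":0,"ay":0,"az":0},
    {"x":0,"y":0,"z":-4.5,"ax":0,"ay":0,"az":0},
    {"x":0,"y":0,"z":-4.5,"ax":0,"ay":0,"az":0},
    {"x":0,"y":0,"z":-4.5,"ax":0,"ay":0,"az":0},
  ],
)

```text
clock: 18.9
ee_pos: [0.5415, -0.2965, 0.2134]
tcp_rot: [-78.5, 89.8, -2.1]
force: [0.0, 4.9, 1.4]
opening: 0.0116
```

Run:
```python
from goal import *
s=bot.get_state(); print(s["ee_pos"],s["force"],"bar in plate",ap(np.linalg.inv(A),[s["ee_pos"]])*1000)
```

```text
[ 0.54148523 -0.29650046  0.21344453] [0.04145948 4.91210338 1.39296902] bar in plate [[-79.58804611   1.24003257 205.44453063]]
```

Call:
apply_moves(
  motion=[
    {"x":0,"y":0,"z":0,"ax":0,"ay":0,"az":0},
    {"x":0,"y":0,"z":0,"ax":0,"ay":0,"az":0},
    {"x":0,"y":0,"z":0,"ax":0,"ay":0,"az":0},
    {"x":0,"y":0,"z":0,"ax":0,"ay":0,"az":0},
    {"x":-10,"y":0,"z":0,"ax":0,"ay":0,"az":0},
    {"x":-40,"y":0,"z":0,"ax":0,"ay":0,"az":0},
    {"x":-85,"y":0,"z":0,"ax":0,"ay":0,"az":0},
    {"x":-130,"y":0,"z":0,"ax":0,"ay":0,"az":0},
    {"x":-170,"y":-20,"z":-8,"ax":0,"ay":0,"az":0},
    {"x":-205,"y":-50,"z":-20,"ax":0,"ay":0,"az":0},
    {"x":-205,"y":-50,"z":-20,"ax":0,"ay":0,"az":0},
    {"x":-205,"y":-50,"z":-20,"ax":0,"ay":0,"az":0},
  ],
  claw=24,
)

```text
clock: 20.1
ee_pos: [0.5853, -0.3282, 0.4202]
tcp_rot: [-90.2, 89.6, -13.8]
force: [0.1, 0.6, -0.4]
opening: 0.0242
```

```bash
python3 w.py w8 | head -1
python3 - <<'E'
import cv2
i=cv2.imread('pics/w8.png'); cv2.imwrite('pics/w8c.png',cv2.resize(i[0:270,140:500],None,fx=2.2,fy=2.2,interpolation=cv2.INTER_CUBIC))
from h import *; from bench import bot
c=bot.capture("top"); pickle.dump(c,open("top2.pkl","wb")); r=pickle.load(open("top0r.pkl","rb"))
a=pickle.load(open("top0.pkl","rb"))["image"]
for t in ("tape","eyepiece"):
    for q in bot.regions_of("top",t)[:1]: print(t,q["p"],(np.array(q["rect"])-r[t][0]["rect"])*[640,400,640,400])
E
```

```text
20.1 [-29.3  34.5  33.2  88.4   0.1 -15.7] [ 0.58527874 -0.32818332  0.42020963] [-90.24072281  89.6488082  -13.8171782 ] [ 0.19 -1.04 -6.63 -3.21  0.02  0.16]
```

View pics/w8c.png

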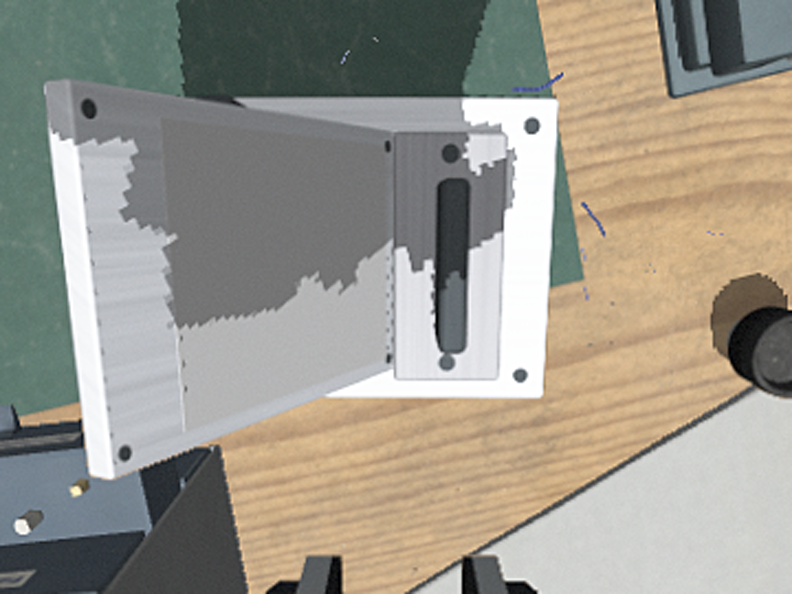

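The toe line and the bar's near edge now practically coincide at crop u≈394, parallel over the whole length, with the panel still leaning squarely. I'll do a last numeric check before signing off.

Run:
```python
from goal import *
c=pickle.load(open("w8.pkl","rb"));T=c["T"];I=np.linalg.inv(A)
f=lambda uv,z:(ap(I,back(c,[(u/2.2+140-.27,v/2.2-.27) for u,v in uv],z,T))*1000).round(1)[:,:2].tolist()
print("toe",f([(393,131),(393,255),(393,368)],.013)); print("bar near",f([(395,132),(395,255),(395,379)],.030),"far",f([(507,132),(502,260),(498,379)],.030))
print("ptop front",f([(72,82),(114,477)],.008+.18*np.cos(np.radians(27.5))+.005))
s=bot.get_state();print(s["clock"],s["dq"].round(2),s["force"],s["opening"])
c0=pickle.load(open("scene0.pkl","rb"));c1=bot.capture("scene")
d=np.abs(c0["image"].astype(int)-c1["image"]).max(2)
for n,(u,v,w) in dict(tape=(257,221,22),blower=(285,245,25),eyepiece=(373,174,16)).items(): print(n,"changed share",(d[v-w:v+w,u-w:u+w]>40).mean().round(3))
bot.sign_off()
```

```text
toe [[-55.3, -54.1], [-55.0, 0.3], [-54.8, 54.0]]
bar near [[-56.3, -52.3], [-56.1, -0.8], [-55.9, 55.8]] far [[-104.3, -52.3], [-104.0, 1.4], [-104.1, 55.8]]
ptop front [[24.9, -53.3], [25.6, 53.4]]
20.3 [-0.   -0.12  0.01  0.1   0.01 -0.06] [ 0.20737084  0.07846447 -0.21544559] 0.024235132573434962
tape changed share 0.0
blower changed share 0.0
eyepiece changed share 0.0
the job is handed in; nothing more can be done
```

The panel now leans, pale face out, against the middle of the angle plate, with the stop bar flat on the board against its foot. The job is handed in at about 20 s of the 61 s; no verdict was reported. I placed the bar first, then set the panel behind it. A check then showed a gap of about 5–6 mm at the foot, close to the limit, so I slid the bar in by 4.5 mm.

**Last checks, all from camera images:**
- **Panel:** it leans about 27° from upright, slightly steeper than the 30° asked but inside 22–40°. It is within about 1 mm of the plate's middle and square to within 1°.
- **Stop bar:** it sits about 1 mm from the panel's foot (about 25 mm from bar axis to foot, 22–31 mm allowed). It is parallel and centred within about 2 mm.
- **Bystanders:** in the scene picture nothing had changed around the tape roll, blower or eyepiece. The networks reported neither tape nor eyepiece in the last top picture, so that second check gave nothing.
- **Robot:** the gripper was clear of everything and the arm was at rest at hand-in.

I didn't measure the contact force between panel and plate directly. I inferred it from the panel standing free at that lean.

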